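# Stand the loaded counterweight tube heavy end down

## Robot

A 6-joint arm with a two-finger parallel gripper is mounted at the origin on the work surface. World frame = base frame: x ahead of the robot, y to its left, z up, the work surface at z = 0. Lengths are in m, angles in rad, forces in N, time in s.
With the tool pointing down it reaches from about 0.3 to 1 m from the base axis. Payload 5.1 kg.
Tool frame: the origin (TCP) lies midway between the tips of the shut fingers; the grasp point (between the pads) lies 19 mm behind it; z points along the fingers, y is the line along which they close (so a half turn about z gives the same grasp; the last joint's range is limited). The gripper opens to 95 mm and grips with 3 to 60 N. Pads are 20 mm wide; open, the fingers measure 119 mm over their backs; the gripper's body (75 mm by 180 mm) begins 59 mm behind the grasp point.
Start: joints at [1.211, 0.124, 1.65, -0, 1.367, -0.083], TCP at [0.178, 0.625, 0.215] pointing down, gripper open.
Joint ranges: [-2.61, 2.61], [-1.02, 2.33], [0.03, 2.71], [-1.35, 4.49], [0.32, 2.68], [-2.91, 2.91]. Speed limits (rad/s): [2.57, 2.57, 3.14, 3.14, 3.14, 3.14].

## Interface

Orientations are given as a unit quaternion [x, y, z, w].
In Python, from rig import monitor, imaging, workorder, spotter gives the robot as it stands.
- The arm moves only by the tool play_rows, never from a script. Its argument "rows" is text: rows parted by semicolons, each of 6 numbers parted by spaces: the shift along the tool's x, y, z in mm, then the turn, a rotation vector about the tool's x, y, z in degrees. A call has 1 to 8 rows; each row is the pose to reach, as a shift and turn from the pose commanded when the call began, along the tool's axes at that moment; what a row does not reach only later rows make up. A row lasts 1/12 s, in which the tool goes at most 41.7 mm and 7.16 degrees, less where a joint would pass 70% of its speed; a pose out of reach is approached as far as the arm can. A call with a gripper value outside its range is refused whole. "claw" is the gripper command: -1 is fully open, 1 is shut, values between are in proportion, set as the call begins (left out, the last holds). The fingers move at their own pace and stop on an object; "force" is the grip in N (left out, the last holds). Time passes only in rows, so rows that repeat a pose let the fingers close. It gives the time, the measured TCP pose, the force, the opening and the grip force at its end, in the units of the state.
- monitor.observe(): the state, without advancing time (a new reading comes with each control period).
- imaging.grab_frame(name): name is "scene" or "top"; returns the picture (384x512x3 uint8, red, green, blue); there is no depth.
- imaging.calibration(name): a dict with "K" (3x3 intrinsics, pixels), "view" (4x4, takes a point from world to camera coordinates). Camera axes: x right, y up, looking along -z (the intrinsics and any distortion apply to the point x, -y, -z); pixel columns grow to the right and rows downward; lengths in m; the calibration is good to about 2 mm. A picture is of the moment at which its call begins. calibration takes no time and is no camera call.
- workorder.job_done(): hands the job in; it is judged then, once.
Trained networks look in the newest picture that a camera, given by its name, has taken for a name from the list of things; names that differ only in an ending like _2 or _b are one class to them, and where a whole thing is asked for, a point or a joint stands for the part that bears it (a point fixed in the world has none). Each returns a list of dicts, best first, with "confidence" (0 to 1); they miss things now and then, are a little off and sometimes report something else, mostly with a low value. They report only what shows in the picture. A call takes as long as a camera call. They do not tell look-alikes from the thing itself.
- spotter.spot_in(camera, label): "xyz" ([x, y, z] in m, in the coordinates of the camera as it stood for that picture, good to about 4 mm: the middle of the surface that is visible of it).
The state is a dict: "time": time; "qpos": joint angles; "dq": joint speeds; "effort": joint torques, N m; "tool_pos": TCP position; "tcp_rot": TCP orientation; "ft_force": force on the tool from outside, world axes, zero at the start; "torque": the same for the moment, N m; "grip_width": opening from 0.0 (shut) to 1.0 (fully open); "gripper_force": force on a finger pad.
Only numpy, scipy, OpenCV 4.12 (cv2) and the standard library are available. Lean on these libraries where they do the work, as an engineer would, in place of code of your own. Each camera call takes 0.05 s, during which the arm holds its last target. There are 200 camera calls.

## Task

The closed steel tube lying in the two V rests has lead cast into one end, and from outside both ends look alike. Pinch it on the weld bead round its middle and lift it a little to see which end dips, then stand it upright, heavy end down, in the open pipe cup and let go. Lower it in rather than dropping it, do not let go of it in the cup while it leans or is wrong end down, and leave the hammer, the steel block and the tin where they are.

Things in the scene. Friction and masses are not known exactly. Their poses are not given: they have to be found in the camera images.
- tube_mid (a point): Centre of a closed steel tube, 150 mm long, 40 mm across, about 0.8 kg; x along the tube (which end of x is heavy changes). Here, half-way, a dark rounded weld bead 10 mm wide stands 2.5 mm proud all round (45 mm across): gripped on it, the tube swings and its heavy end drops; gripped firmly (80 N or so) on the plain wall beside it, it is held still. At the start its axis is 62 mm above the bench.
- tube_end_a (a point): Tip of one end of the tube, at +75 mm along its x. Both ends look alike: shallow domes 3 mm high, curved like a ball of 66 mm radius. Lead in one end puts the centre of mass about 27 to 47 mm from the middle towards that end.
- tube_end_b (a point): Tip of the other end, at -75 mm along the tube's x. Stood heavy end down in the cup, the tube rights itself from small leans (up to about 10 degrees); stood light end down it topples against the rim.
- rest: Fixed steel rest that carries the tube: base plate 160 x 70 mm, 8 mm thick, with two V supports (each 10 mm thick) 60 mm to either side of the middle along its x, which is the tube's direction; the V's tops stay 6 mm or more below the tube's axis. Elsewhere the tube is free down to the base plate. Origin at the middle of the plate's underside, on the bench; z up.
- cup_floor (a point): Centre of the flat inner floor of the holder cup, a fixed steel pipe offcut, open at the top, on a 130 mm square base plate. The floor lies 14 mm above the bench, the rim 56 mm above the bench (42 mm above the floor); 84 mm inside diameter, 96 mm outside. z up.
- hammer: Loose bystander: hammer lying on the bench, wooden handle 26 mm thick, 227 mm long in all; origin on the bench near the middle of the hammer, x towards the head.
- block: Loose bystander: solid steel block 90 x 60 x 45 mm high; origin at the centre of its underside.
- tin: Loose bystander: painted tin standing upright, 72 mm across, 85 mm high; origin at the centre of its underside.
Not all that is in view belongs to the job. Of the things like the part that bears tube_mid, leave any that is pink; of the rest the larger one is meant.

How it is judged:
By the outcome, as a careful person would: the job done as asked, in the order asked, and still so for the second after the job is handed in, with the robot touching nothing.
It also fails if it takes over 64 s, if anything falls off the work surface, if the arm or the gripper's body presses on something with over 40 N, if the wrist force passes 120 N, or if a joint passes its speed limit or range.

## Working session

There is one attempt and no reset: what is moved stays moved. The work goes in short steps, Python scripts to look and compute and a tool call to move; the robot and the scene stay as the last step left them, time stands still between calls to the robot, and variables do not carry over. Pictures are saved under pics/ and viewed, at most 10 in all, crops included, and the job is handed in when it is done.

Besides the shell and the picture viewer there is one more tool, called after "Emit:" by a JSON object that holds its "fn" and its "kwargs". play_rows: Moves the arm, as the interface text tells. Its arguments: {"type":"object","properties":{"rows":{"type":"string"},"claw":{"type":"number"},"force":{"type":"number"}},"required":["rows"]}

```bash
mkdir -p pics; cat > h.py <<'E'
import numpy as np, cv2
from rig import monitor, imaging, workorder, spotter
def shot(n,f):
    im=imaging.grab_frame(n); cv2.imwrite('pics/'+f,im[:,:,::-1]); return im
def spots(cam,label,k=4):
    V=np.array(imaging.calibration(cam)['view']); R=[]
    for d in spotter.spot_in(cam,label)[:k]:
        p=np.linalg.inv(V)@np.r_[d['xyz'],1]; R.append((round(d['confidence'],2),p[:3].round(3),pix(cam,p[:3]).round()))
    return R
def pix(cam,p):
    c=imaging.calibration(cam); q=np.array(c['view'])@np.r_[p,1]; q=np.array(c['K'])@np.array([q[0],-q[1],-q[2]]); return q[:2]/q[2]
def ray(cam,uv,z):
    c=imaging.calibration(cam); V=np.linalg.inv(np.array(c['view'])); d=np.linalg.inv(np.array(c['K']))@np.r_[uv,1]
    d=V[:3,:3]@np.array([d[0],-d[1],-d[2]]); o=V[:3,3]; return o+d*(z-o[2])/d[2]
E
python3 - <<'E'
from h import *
a=shot('scene','s0.png');b=shot('top','t0.png')
cv2.imwrite('pics/both0.png',cv2.resize(np.vstack([a,b])[:,:,::-1],None,fx=.78,fy=.78))
for l in ['tube_mid','rest','cup_floor','hammer','block','tin']:
  for c in ['scene','top']: print(l,c,spots(c,l))
c=imaging.calibration('top');print(c.keys(),np.array(c['K']).round(1).tolist(),np.array(c['view']).round(3).tolist())
print(monitor.observe())
E
```

```text
tube_mid scene [(0.89, array([ 0.36 , -0.125,  0.032]), array([224., 126.])), (0.82, array([ 0.499, -0.162,  0.077]), array([190., 151.])), (0.58, array([ 0.342, -0.292,  0.033]), array([166., 110.]))]
tube_mid top [(0.95, array([ 0.328, -0.295,  0.037]), array([347., 265.])), (0.9, array([ 0.485, -0.169,  0.08 ]), array([306., 210.])), (0.59, array([ 0.35 , -0.126,  0.027]), array([290., 257.]))]
rest scene [(0.55, array([ 0.497, -0.168,  0.012]), array([191., 167.]))]
rest top [(0.56, array([ 0.481, -0.171,  0.077]), array([307., 212.]))]
cup_floor scene [(0.89, array([0.487, 0.2  , 0.014]), array([342., 195.]))]
cup_floor top [(0.79, array([0.479, 0.198, 0.003]), array([184., 215.]))]
hammer scene [(0.97, array([0.721, 0.049, 0.025]), array([254., 267.]))]
hammer top [(0.58, array([0.714, 0.048, 0.026]), array([233., 140.])), (0.23, array([ 0.483, -0.168,  0.077]), array([306., 211.]))]
block scene [(0.67, array([ 0.492, -0.165,  0.081]), array([190., 147.])), (0.57, array([ 0.744, -0.294,  0.05 ]), array([ 91., 233.]))]
block top [(0.93, array([ 0.724, -0.296,  0.049]), array([34
[... 396 characters left out ...]
, 0.0, 0.0, 1.0]]
{'time': 0.7, 'qpos': array([ 1.21142845e+00,  1.23736325e-01,  1.65027251e+00, -1.09583061e-05,
        1.36748307e+00, -8.25779328e-02]), 'dq': array([ 0.00043966,  0.00022533, -0.00045689, -0.00177914,  0.00195579,
        0.00093723]), 'effort': array([ 1.20394165e-03, -4.17423606e+01, -3.60147500e+01,  7.76802166e-02,
        4.25919704e-02,  5.23837912e-06]), 'tool_pos': array([0.17764423, 0.62526007, 0.21471373]), 'tcp_rot': array([1.37952513e-01, 9.90438843e-01, 4.79752962e-05, 1.62773189e-05]), 'ft_force': array([-0.35270348,  0.09501141,  0.36954284]), 'torque': array([-0.01733494, -0.00598135,  0.03605141]), 'gripper_force': 0.0, 'grip_width': 1.0023048823328295}
```

View pics/t0.png

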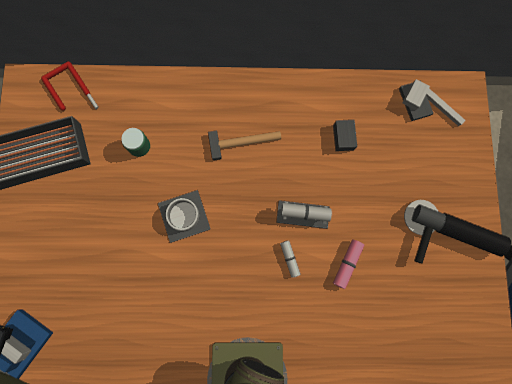

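View pics/s0.png

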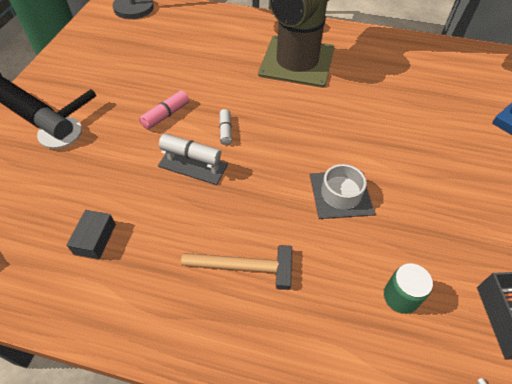

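Candidates: grey tube on the rest, top (306,211) / scene (190,150); small grey tube, top (290,258) / scene (225,126); pink tube, top (348,264) / scene (165,109). I choose the larger grey one on the rest and check it in a crop.

```bash
python3 - <<'E'
from h import *
a=cv2.imread('pics/t0.png')[185:245,265:345]; b=cv2.imread('pics/s0.png')[125:185,150:230]; c=cv2.imread('pics/t0.png')[185:245,145:225]
f=lambda i:cv2.resize(i,None,fx=5,fy=5,interpolation=cv2.INTER_CUBIC)
cv2.imwrite('pics/crop.png',np.vstack([np.hstack([f(a),f(b)]),np.hstack([f(c),f(c)*0])]))
E
```

```text
(no output)
```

View pics/crop.png

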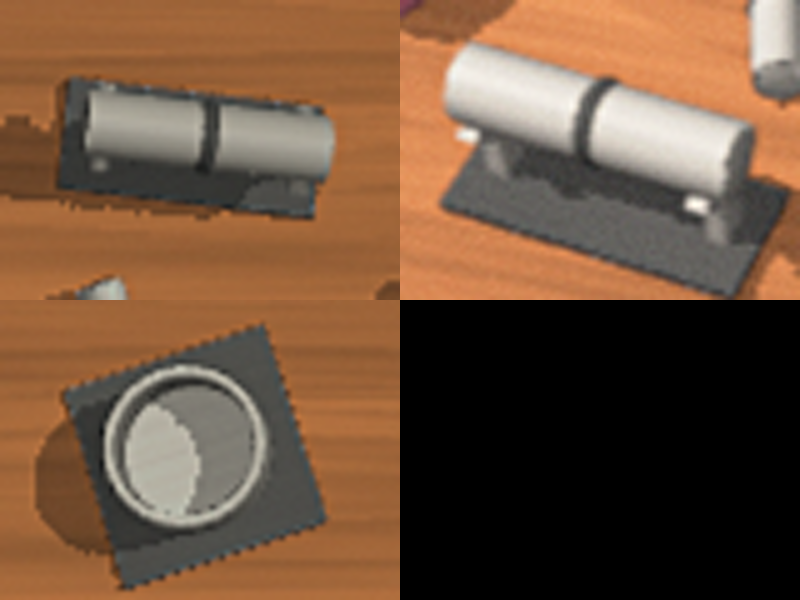

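The crop shows the large grey tube with a dark bead on the V rests: bead at top (306,211), ends about (282,209) and (331,214). The cup rim centre is at about (181.5,213.7).

```bash
python3 - <<'E'
from h import *
from scipy.spatial.transform import Rotation as R
u=lambda x,y,ox,oy:(ox+x/5-.5,oy+y/5-.5)
L=ray('top',u(88,121,265,185),.062);M=ray('top',u(209,134,265,185),.062);Rr=ray('top',u(332,148,265,185),.062)
print(L,M,Rr,np.linalg.norm(L-Rr)); d=Rr-L; print('yaw',np.degrees(np.arctan2(d[1],d[0])))
print('cup',ray('top',u(185,146,145,185),.056))
print('scene bead',ray('scene',u(194,120,150,125),.062), 'ends',ray('scene',u(58,82,150,125),.062),ray('scene',u(330,160,150,125),.062))
# scene rim ellipse: outer rim approx
im=cv2.imread('pics/s0.png'); 
o=monitor.observe(); print(R.from_quat(o['tcp_rot']).as_matrix().round(3))
E
```

```text
[ 0.4914904  -0.09966118  0.062     ] [ 0.4841791 -0.1717558  0.062    ] [ 0.47626802 -0.24511421  0.062     ] 0.14624740711086592
yaw -95.9745381324774
cup [0.47537047 0.19843152 0.056     ]
scene bead [ 0.48189922 -0.17461901  0.062     ] ends [ 0.47558547 -0.24642893  0.062     ] [ 0.48921559 -0.10443748  0.062     ]
[[-0.962  0.273  0.   ]
 [ 0.273  0.962  0.   ]
 [-0.     0.    -1.   ]]
```

```bash
cat >> h.py <<'E'
from scipy.spatial.transform import Rotation as R
def pose(p,yaw,tilt=0):
    "yaw: angle of tool y in world deg (tool down); tilt: then rotate about tool y, deg"
    y=np.radians(yaw); Y=np.array([np.cos(y),np.sin(y),0]); Z=np.array([0,0,-1.]); 
    return np.array(p),R.from_matrix(np.c_[np.cross(Y,Z),Y,Z])*R.from_euler('y',tilt,degrees=True)
def go(P,Q,cur=None):
    if cur is None: o=monitor.observe(); cur=(o['tool_pos'],R.from_quat(o['tcp_rot']))
    d=cur[1].inv().apply(P-cur[0])*1000; r=np.degrees((cur[1].inv()*Q).as_rotvec()); print(d.round(1),r.round(2)); return P,Q
E
python3 - <<'E'
from h import *
a=go(*pose([.40,.15,.20],40)); b=go(*pose([.483,-.173,.17],-6.0),cur=a); go(*pose([.483,-.173,.043],-6.0),cur=b)
E
```

```text
[-343.8 -396.4   14.7] [ 1.000e-02 -0.000e+00  3.414e+01]
[-300.8 -144.    30. ] [ 0.  0. 46.]
[  0.   0. 127.] [0. 0. 0.]
```

Emit:
{"fn": "play_rows", "kwargs": {"rows": "-40 -30 0 0 0 5;-70 -55 0 0 0 10;-100 -83 0 0 0 16;-130 -111 0 0 0 22;-160 -139 0 0 0 27;-185 -170 0 0 0 30;-205 -200 0 0 0 32;-225 -235 0 0 0 34", "claw": -1}}

```text
time: 1.37
tool_pos: [0.3305, 0.3361, 0.2149]
tcp_rot: [0.422, 0.906, 0.0, 0.0]
ft_force: [0.5, 0.2, 0.1]
grip_width: 1.0
gripper_force: 0.0
```

```bash
python3 - <<'E'
from h import *
o=monitor.observe();print(o['time'],o['tool_pos'],o['qpos'])
go(*pose([.483,-.173,.17],-6.0))
E
```

```text
1.3667 [0.33054346 0.33609836 0.21486531] [ 6.79875649e-01 -2.86451694e-01  2.03499316e+00 -1.53965736e-04
  1.39225297e+00 -1.89293619e-02]
[-487.8 -210.8   44.8] [ 5.000e-02 -1.000e-02  4.604e+01]
```

Emit:
{"fn": "play_rows", "kwargs": {"rows": "-35 -15 0 0 0 3;-70 -30 0 0 0 7;-105 -45 0 0 0 11;-140 -60 0 0 0 15;-175 -75 0 0 0 19;-210 -90 0 0 0 23;-245 -105 0 0 0 27;-280 -120 0 0 0 30"}}

```text
time: 2.03
tool_pos: [0.4188, 0.0444, 0.2151]
tcp_rot: [0.643, 0.766, 0.001, 0.001]
ft_force: [0.3, 0.0, -0.5]
grip_width: 1.001
gripper_force: 0.0
```

```bash
python3 - <<'E'
from h import *
o=monitor.observe();print(o['time'],o['tool_pos'],o['qpos'])
go(*pose([.483,-.173,.15],-6.0))
E
```

```text
2.0333 [0.41882944 0.04441886 0.21513725] [-2.20153077e-02 -4.17578692e-01  2.13151141e+00  9.68724644e-05
  1.42615943e+00 -1.95742375e-01]
[-225.2   25.5   65.2] [ 0.09 -0.   15.95]
```

Emit:
{"fn": "play_rows", "kwargs": {"rows": "-35 5 10 0 0 3;-70 10 20 0 0 6;-105 15 30 0 0 9;-140 18 40 0 0 12;-175 21 50 0 0 14;-205 24 60 0 0 16;-225 25.5 65 0 0 16;-225 25.5 65 0 0 16"}}

```text
time: 2.7
tool_pos: [0.4831, -0.1736, 0.1483]
tcp_rot: [0.744, 0.669, -0.001, -0.001]
ft_force: [-0.8, 0.3, 0.4]
grip_width: 1.001
gripper_force: 0.0
```

```bash
python3 - <<'E'
from h import *
o=monitor.observe();print(o['time'],o['tool_pos'],o['qpos'])
go(*pose([.483,-.173,.043],-6.0))
t=shot('top','t1.png')[170:245,265:345]; s=shot('scene','s1.png')[80:190,140:260]
cv2.imwrite('pics/c1.png',np.hstack([cv2.resize(t,(400,375)),cv2.resize(s,(400,375))])[:,:,::-1])
E
```

```text
2.7 [ 0.4831139  -0.17361191  0.14830573] [-4.49076801e-01 -1.29152868e-01  2.01687818e+00 -9.42465081e-04
  1.25558633e+00 -3.42737461e-01]
[  0.6   0.  105.3] [-0.11  0.02 -0.08]
```

View pics/c1.png

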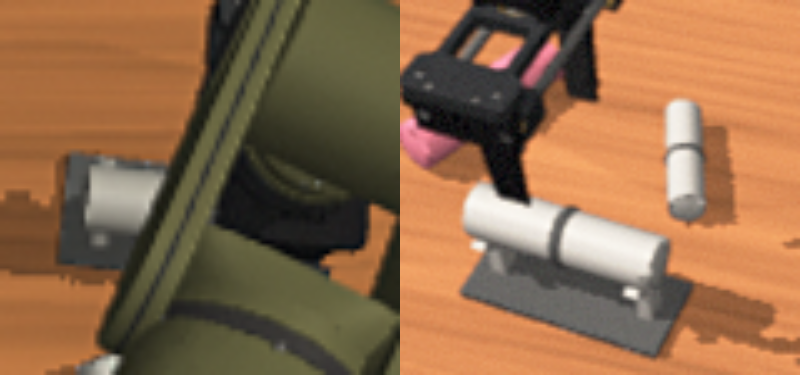

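The scene view shows the open gripper above the bead (562,232 in the crop), fingers straddling the tube; descending.

Emit:
{"fn": "play_rows", "kwargs": {"rows": "0 0 25 0 0 0;0 0 50 0 0 0;0 0 75 0 0 0;0 0 90 0 0 0;0 0 100 0 0 0;0 0 105 0 0 0;0 0 105 0 0 0"}}

```text
time: 3.38
tool_pos: [0.4831, -0.1698, 0.0443]
tcp_rot: [0.742, 0.67, -0.0, -0.0]
ft_force: [0.7, -0.0, -0.1]
grip_width: 1.001
gripper_force: 0.0
```

```bash
python3 - <<'E'
from h import *
o=monitor.observe();print(o['time'],o['tool_pos'],o['ft_force'])
s=shot('scene','s2.png')[100:190,150:250]
cv2.imwrite('pics/c2.png',cv2.resize(s,(600,540),interpolation=cv2.INTER_CUBIC)[:,:,::-1])
Rm=R.from_quat(o['tcp_rot']).as_matrix()
for k in (.0475,):
  for x in (-.01,.01):
    for z in (0,-.019): print(x,z,(pix('scene',o['tool_pos']+Rm@[x,k,z])-[150,100])*6)
E
```

```text
3.3833 [ 0.48307604 -0.16980918  0.04430009] [ 0.74597847 -0.04812781 -0.0989656 ]
-0.01 0 [169.67546552 403.91478025]
-0.01 -0.019 [162.60633098 372.72900722]
0.01 0 [215.81804014 417.90935056]
0.01 -0.019 [209.46823157 386.81720146]
```

View pics/c2.png

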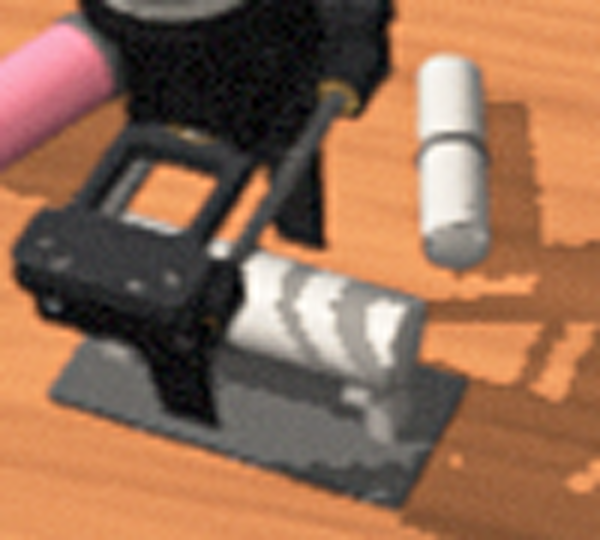

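The near finger tip at crop (190,418) matches its projection and is clear of the plate; the TCP is about 3.5 mm off along the tube, so I correct that and pinch.

Emit:
{"fn": "play_rows", "kwargs": {"rows": "-3.5 0 0 0 0 0;-3.5 0 0 0 0 0;-3.5 0 0 0 0 0"}}

```text
time: 3.68
tool_pos: [0.4838, -0.1748, 0.0459]
tcp_rot: [0.742, 0.67, 0.0, 0.001]
ft_force: [0.7, 0.3, 0.7]
grip_width: 0.997
gripper_force: 0.0
```

Emit:
{"fn": "play_rows", "kwargs": {"rows": "0 0 0 0 0 0;0 0 0 0 0 0;0 0 0 0 0 0;0 0 0 0 0 0;0 0 0 0 0 0;0 0 0 0 0 0;0 0 0 0 0 0;0 0 0 0 0 0", "claw": 1, "force": 40}}

```text
time: 4.35
tool_pos: [0.4829, -0.1742, 0.0446]
tcp_rot: [0.742, 0.67, -0.0, -0.0]
ft_force: [-0.5, -0.6, -0.2]
grip_width: 0.494
gripper_force: 0.0
```

Emit:
{"fn": "play_rows", "kwargs": {"rows": "0 0 0 0 0 0;0 0 0 0 0 0;0 0 0 0 0 0;0 0 0 0 0 0"}}

```text
time: 4.68
tool_pos: [0.482, -0.174, 0.0445]
tcp_rot: [0.742, 0.67, -0.001, -0.001]
ft_force: [-5.7, 0.0, 3.3]
grip_width: 0.452
gripper_force: 40.0
```

Emit:
{"fn": "play_rows", "kwargs": {"rows": "0 0 -4 0 0 0;0 0 -8 0 0 0;0 0 -12 0 0 0;0 0 -16 0 0 0;0 0 -20 0 0 0;0 0 -20 0 0 0;0 0 -20 0 0 0;0 0 -20 0 0 0"}}

```text
time: 5.35
tool_pos: [0.483, -0.1744, 0.0648]
tcp_rot: [0.742, 0.67, -0.0, 0.0]
ft_force: [-0.7, -0.0, -5.7]
grip_width: 0.447
gripper_force: 40.0
```

```bash
python3 - <<'E'
from h import *
o=monitor.observe();print(o['time'],o['tool_pos'],o['ft_force'],o['torque'],o['grip_width'],o['gripper_force'])
s=shot('scene','s3.png')[100:190,150:250]
cv2.imwrite('pics/c3.png',cv2.resize(s,(600,540),interpolation=cv2.INTER_CUBIC)[:,:,::-1])
E
```

```text
5.35 [ 0.48304161 -0.17442369  0.06478372] [-0.6979109  -0.04376145 -5.72214816] [-0.26447918  0.29738699  0.10593434] 0.44742097395501246 39.99862611293793
```

View pics/c3.png

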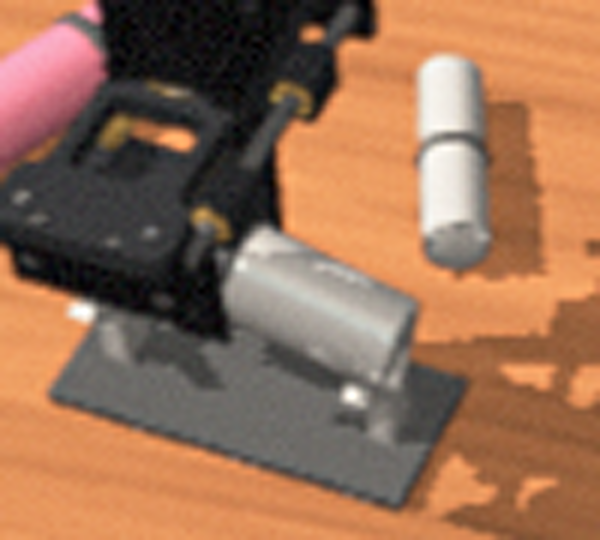

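The near (+y) end stayed at about (395,388), resting on its V while the middle rose 20 mm, and the wrist carries only 5.7 N: the +y end dips. I lift further to confirm.

Emit:
{"fn": "play_rows", "kwargs": {"rows": "0 0 -8 0 0 0;0 0 -16 0 0 0;0 0 -24 0 0 0;0 0 -32 0 0 0;0 0 -40 0 0 0;0 0 -40 0 0 0;0 0 -40 0 0 0;0 0 -40 0 0 0"}}

```text
time: 6.07
tool_pos: [0.4828, -0.1741, 0.1045]
tcp_rot: [0.742, 0.67, -0.0, -0.0]
ft_force: [-0.1, 0.7, -8.4]
grip_width: 0.453
gripper_force: 40.0
```

```bash
python3 - <<'E'
from h import *
o=monitor.observe();print(o['time'],o['tool_pos'],o['ft_force'],o['torque'],o['grip_width'],o['qpos'])
s=shot('scene','s4.png')[80:190,130:250]
cv2.imwrite('pics/c4.png',cv2.resize(s,(600,550),interpolation=cv2.INTER_CUBIC)[:,:,::-1])
E
```

```text
6.0667 [ 0.48278553 -0.17407991  0.10451719] [-0.10508359  0.71832363 -8.43837594] [-0.27471747  0.08576939 -0.00723997] 0.4530016660635917 [-4.50712148e-01 -8.39612625e-02  2.05387815e+00  3.27341351e-05
  1.17199152e+00 -3.48424432e-01]
```

View pics/c4.png

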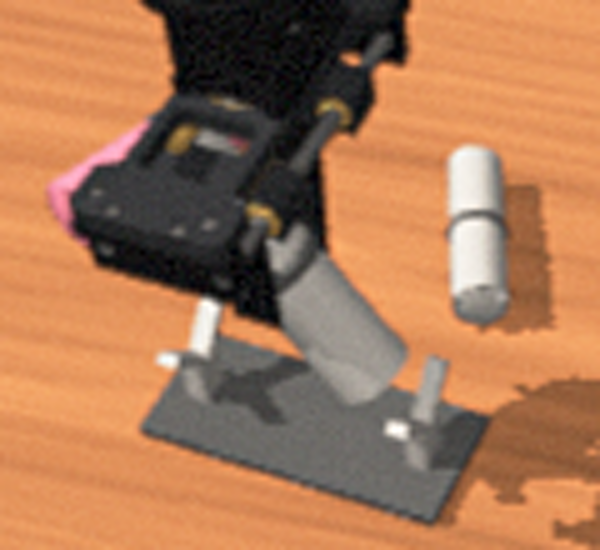

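The tube now hangs steeply with its +y (tool +x) end down, so that end is the heavy one. Next I lift, carry it toward the cup and yaw so the heavy end faces the base.

Emit:
{"fn": "play_rows", "kwargs": {"rows": "0 0 -15 0 0 0;0 0 -40 0 0 0;0 0 -65 0 0 0;0 0 -90 0 0 0;0 0 -115 0 0 0;0 0 -140 0 0 0;0 0 -150 0 0 0;0 0 -150 0 0 0", "force": 45}}

```text
time: 6.78
tool_pos: [0.4844, -0.1748, 0.2577]
tcp_rot: [0.742, 0.67, 0.001, 0.003]
ft_force: [1.4, -0.5, -7.3]
grip_width: 0.454
gripper_force: 45.0
```

Emit:
{"fn": "play_rows", "kwargs": {"rows": "15 0 0 0 0 -4;30 0 0 0 0 -9;50 0 0 0 0 -15;70 0 0 0 0 -21;90 0 0 0 0 -27;110 0 0 0 0 -33;130 0 0 0 0 -38;145 0 0 0 0 -42"}}

```text
time: 7.45
tool_pos: [0.4966, -0.0282, 0.2514]
tcp_rot: [0.451, 0.893, -0.0, -0.002]
ft_force: [0.1, -0.5, -8.2]
grip_width: 0.452
gripper_force: 45.0
```

```bash
python3 - <<'E'
from h import *
from scipy.optimize import least_squares
o=monitor.observe();print(o['time'],o['tool_pos'],o['ft_force'],o['torque'],o['qpos'])
go(*pose([.475,.198,.255],112.6))
D=np.array([(.1237,1.6503,.650,.2147),(-.2865,2.0350,.4714,.2149),(-.4176,2.1315,.4212,.2151),(-.08396,2.05388,.5132,.1045),(-.12915,2.01688,.5133,.1483),(o['qpos'][1],o['qpos'][2],np.hypot(*o['tool_pos'][:2]),o['tool_pos'][2])])
q2,q3,r,z=D.T
A=np.vstack([np.c_[np.sin(q2),np.sin(q2+q3),np.ones(6),np.zeros(6)],np.c_[np.cos(q2),np.cos(q2+q3),np.zeros(6),np.ones(6)]])
x,res,*_=np.linalg.lstsq(A,np.r_[r,z],rcond=None);print(x,np.abs(A@x-np.r_[r,z]).max())
E
```

```text
7.45 [ 0.49660893 -0.02820392  0.2513792 ] [ 0.12446527 -0.49600479 -8.24809082] [-0.11589847 -0.03250438  0.0350924 ] [-1.65159627e-01 -2.38863793e-01  1.93583105e+00  7.83567451e-04
  1.44929935e+00 -8.00755888e-01]
[194.9 116.9  -3.2] [ 2.000e-02 -2.900e-01 -7.619e+01]
[ 0.43972803  0.6087587  -0.00480091 -0.09875716] 0.006034309832826823
```

Outward pointing is out of joint range (fitted links 0.44/0.61 m), so the tool will lean with its back away from the base (+x) and fingers pointing inward. First I yaw and translate, then tilt.

```bash
python3 - <<'E'
from h import *
a=go(*pose([.49,.07,.28],-22)); b=go(*pose([.475,.198,.30],-80),cur=a)
E
```

```text
[ 83.1  52.9 -28.4] [-0.25 -0.12 58.41]
[113.1 -61.9 -20. ] [ 0.  0. 58.]
```

Emit:
{"fn": "play_rows", "kwargs": {"rows": "5 3 -4 0 0 4;15 9 -8 0 0 11;27 17 -12 0 0 18;39 25 -16 0 0 25;51 33 -20 0 0 32;62 40 -24 0 0 39;73 47 -28 0 0 46;83 53 -28 0 0 53"}}

```text
time: 8.12
tool_pos: [0.4909, 0.0692, 0.2804]
tcp_rot: [0.805, 0.593, -0.001, -0.001]
ft_force: [1.6, -0.2, -7.4]
grip_width: 0.448
gripper_force: 45.0
```

```bash
python3 - <<'E'
from h import *
o=monitor.observe();print(o['time'],o['tool_pos'],o['qpos'])
b=go(*pose([.475,.198,.30],-80)); go(*pose([.475,.198,.30],-80,-70),cur=b)
E
```

```text
8.1167 [0.49087646 0.06915872 0.28040719] [ 3.14812008e-02 -2.55701969e-01  1.90166078e+00  2.52646716e-04
  1.49889205e+00  3.31494008e-01]
[118.4 -53.3 -19.5] [-0.14  0.14 62.81]
[0. 0. 0.] [  0. -70.  -0.]
```

Emit:
{"fn": "play_rows", "kwargs": {"rows": "14 -6 -3 0 0 7;29 -13 -6 0 0 14;44 -20 -9 0 0 21;59 -27 -12 0 0 28;74 -34 -15 0 0 35;89 -41 -18 0 0 42;104 -47 -20 0 0 49;118 -53 -20 0 0 56"}}

```text
time: 8.78
tool_pos: [0.4742, 0.1974, 0.2999]
tcp_rot: [0.989, 0.146, -0.002, 0.0]
ft_force: [-0.4, -0.3, -8.5]
grip_width: 0.447
gripper_force: 45.0
```

Emit:
{"fn": "play_rows", "kwargs": {"rows": "0 0 0 0 0 4;0 0 0 0 0 7;0 0 0 0 0 7;0 0 0 0 0 7"}}

```text
time: 9.12
tool_pos: [0.4743, 0.1965, 0.3]
tcp_rot: [0.996, 0.089, -0.002, 0.0]
ft_force: [-0.7, 0.4, -8.8]
grip_width: 0.449
gripper_force: 45.0
```

Emit:
{"fn": "play_rows", "kwargs": {"rows": "0 0 0 0 -3 0;0 0 0 0 -7 0;0 0 0 0 -12 0;0 0 0 0 -17 0;0 0 0 0 -22 0;0 0 0 0 -27 0;0 0 0 0 -32 0;0 0 0 0 -35 0"}}

```text
time: 9.78
tool_pos: [0.4766, 0.1965, 0.3004]
tcp_rot: [0.95, 0.084, -0.301, 0.026]
ft_force: [-0.1, -0.0, -8.6]
grip_width: 0.448
gripper_force: 45.0
```

Emit:
{"fn": "play_rows", "kwargs": {"rows": "0 0 0 0 -4 0;0 0 0 0 -9 0;0 0 0 0 -14 0;0 0 0 0 -19 0;0 0 0 0 -24 0;0 0 0 0 -29 0;0 0 0 0 -33 0;0 0 0 0 -35 0"}}

```text
time: 10.45
tool_pos: [0.476, 0.1966, 0.2987]
tcp_rot: [0.816, 0.072, -0.572, 0.05]
ft_force: [0.5, -0.2, -8.9]
grip_width: 0.449
gripper_force: 45.0
```

```bash
python3 - <<'E'
from h import *
o=monitor.observe();print(o['time'],o['tool_pos'],o['qpos'],o['ft_force'],o['torque'])
P,Q=pose([.475,.198,.30],-80,-70); go(P,Q)
s=shot('scene','s5.png'); t=shot('top','t5.png')
f=lambda i:cv2.resize(i,(400,400),interpolation=cv2.INTER_CUBIC)
cv2.imwrite('pics/c5.png',np.hstack([f(s[60:260,260:460]),f(t[100:300,100:300])])[:,:,::-1])
E
```

```text
10.45 [0.47601851 0.19660073 0.29873498] [0.24841841 0.48666005 1.38920775 0.11185108 2.48423016 1.68353078] [ 0.54666975 -0.22144261 -8.94893964] [ 3.44572256e-01 -1.92988001e+00  1.60948752e-04]
[-1.4 -1.6  0.3] [0.07 0.04 0.07]
```

View pics/c5.png

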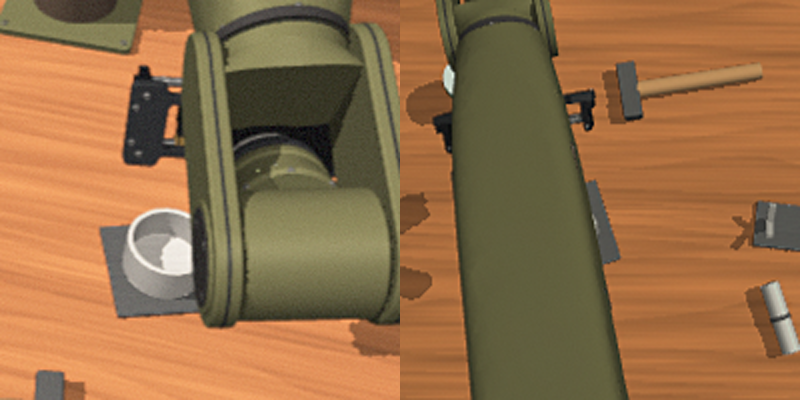

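The tube is hidden behind the forearm in both views (cup visible at scene crop (165,250)). I yaw the tool around the tube by about 50° so the wrist sits to the right, clear of the tin and out of the camera line.

```bash
python3 - <<'E'
from h import *
P0,Q0=pose([.475,.198,.30],-80,-70)
for y in (-97,-114,-130):
    Zt=pose([0,0,0],y,-70)[1].apply([0,0,1]); Q=pose([0,0,0],y,-70)[1]
    go(np.array([.475,.198,.287])+.019*Zt,Q)
E
```

```text
[11.9 -6.7 22.9] [16.07 -0.    5.87]
[ 12.7 -11.5  20.7] [32.04  0.   11.68]
[ 13.8 -15.2  17.6] [4.708e+01 1.000e-02 1.715e+01]
```

Emit:
{"fn": "play_rows", "kwargs": {"rows": "3 -2 6 4 0 1.5;7 -4 13 9 0 3.3;12 -7 23 16 0 5.9;12.3 -9 22 22 0 8;12.6 -11 21 28 0 10.2;13 -12.5 20 34 0 12.4;13.5 -14 19 40 0 14.6;13.8 -15 17.6 46 0 16.8"}}

```text
time: 11.22
tool_pos: [0.4617, 0.2088, 0.2843]
tcp_rot: [0.773, -0.275, -0.538, -0.191]
ft_force: [0.2, -0.7, -8.4]
grip_width: 0.451
gripper_force: 45.0
```

Emit:
{"fn": "play_rows", "kwargs": {"rows": "0 0 0 1 0 0.4;0 0 0 1 0 0.4;0 0 0 1 0 0.4;0 0 0 1 0 0.4;0 0 0 1 0 0.4;0 0 0 1 0 0.4"}}

```text
time: 11.72
tool_pos: [0.461, 0.2099, 0.2835]
tcp_rot: [0.77, -0.279, -0.539, -0.194]
ft_force: [-0.5, -0.2, -8.6]
grip_width: 0.45
gripper_force: 45.0
```

```bash
python3 - <<'E'
from h import *
o=monitor.observe();print(o['time'],o['tool_pos'],o['qpos'],o['ft_force'],o['torque'])
Q=pose([0,0,0],-130,-70)[1]; G=np.array([.475,.198,.287]); go(G+.019*Q.apply([0,0,1]),Q)
s=shot('scene','s6.png'); t=shot('top','t6.png')
f=lambda i:cv2.resize(i,(400,400),interpolation=cv2.INTER_CUBIC)
cv2.imwrite('pics/c6.png',np.hstack([f(s[50:200,260:410]),f(t[130:280,110:260])])[:,:,::-1])
E
```

```text
11.7167 [0.46098377 0.2099194  0.28348227] [-0.02860815  0.27145786  1.69492401  0.76737413  2.15299478  2.32282402] [-0.49970394 -0.15986004 -8.64401309] [-1.30669762 -1.44277372  0.00722787]
[3.  0.1 0.5] [ 0.23 -0.05 -0.01]
```

View pics/c6.png

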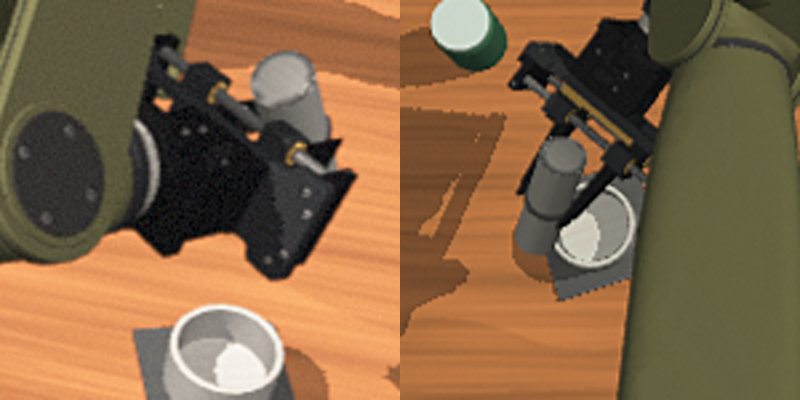

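Now the tube is visible: top end at scene (367,79) and top (171,189), bead at top (164,207), hanging near vertical in the fingers. I check its lean.

```bash
python3 - <<'E'
from h import *
from scipy.optimize import least_squares
o=monitor.observe(); Q=R.from_quat(o['tcp_rot']); G=o['tool_pos']-.019*Q.apply([0,0,1])
ms={'scene':(366.9,79.3),'top':(171.1,188.9)}
for c in ms: print(c,'vertical top',pix(c,G+[0,0,.075]).round(1),'bot',pix(c,G-[0,0,.075]).round(1),'G',pix(c,G).round(1))
f=lambda d: np.concatenate([pix(c,G+d)-ms[c] for c in ms])
s=least_squares(f,[0,0,.075]); print('G',G,'top end offset',s.x,np.linalg.norm(s.x),f(s.x))
X=Q.apply([1,0,0]);Y=Q.apply([0,1,0]);print('X',X,'Y',Y)
for l in(-20,-10,0,10,20):
    u=R.from_rotvec(np.radians(l)*Y).apply([0,0,.075]); print(l,pix('scene',G+u).round(1),pix('top',G+u).round(1),pix('top',G-u).round(1))
E
```

```text
scene vertical top [379.3  66.3] bot [359.9 130. ] G [368.8 100.8]
top vertical top [161.8 197.1] bot [172.8 206.5] G [167.7 202.2]
G [0.47465248 0.19834282 0.28993345] top end offset [ 0.02117799 -0.01609992  0.06128611] 0.06681094395506747 [-0.41693262 -0.03037619 -0.57263891  0.00375152]
X [ 0.26205095 -0.22048992 -0.93952834] Y [-0.64044916 -0.7679989   0.00160262]
-20 [367.6  74.2] [170.  188.8] [165.8 213.9]
-10 [373.6  69.7] [165.9 192.8] [169.3 210.3]
0 [379.3  66.3] [161.8 197.1] [172.8 206.5]
10 [384.6  64.1] [157.9 201.7] [176.1 202.6]
20 [389.2  63.1] [154.4 206.2] [179.2 198.7]
```

The tube leans about 22° (top toward the gripper), held by pad friction at 45 N. I ease the grip in steps so it swings upright.

Emit:
{"fn": "play_rows", "kwargs": {"rows": "0 0 0 0 0 0;0 0 0 0 0 0;0 0 0 0 0 0;0 0 0 0 0 0;0 0 0 0 0 0", "force": 25}}

```text
time: 12.23
tool_pos: [0.4609, 0.2093, 0.2836]
tcp_rot: [0.77, -0.28, -0.539, -0.195]
ft_force: [0.2, 0.4, -8.6]
grip_width: 0.456
gripper_force: 25.0
```

```bash
cat >> h.py <<'E'
def lean(tag):
    o=monitor.observe(); Q=R.from_quat(o['tcp_rot']); X=Q.apply([1,0,0]); X=X*[1,1,0]; X/=np.linalg.norm(X)
    F,t=o['ft_force'],o['torque']; print(o['time'],'lever',np.dot(X,[-t[1]/F[2],t[0]/F[2],0]).round(4),o['grip_width'].round(4),F.round(2))
    s=shot('scene','s'+tag+'.png'); t=shot('top','t'+tag+'.png'); return s,t,o
E
python3 - <<'E'
from h import *
s,t,o=lean('7')
a=cv2.imread('pics/s6.png').astype(int);b=cv2.imread('pics/s7.png').astype(int)
print((abs(a-b).max(2)>30)[50:200,260:410].sum())
E
```

```text
Traceback (most recent call last):
  File "h.py", line 25, in lean
    F,t=o['ft_force'],o['torque']; print(o['time'],'lever',np.dot(X,[-t[1]/F[2],t[0]/F[2],0]).round(4),o['grip_width'].round(4),F.round(2))
                                                                                                       ^^^^^^^^^^^^^^^^^^^^^
AttributeError: 'float' object has no attribute 'round'
```

```bash
sed -i "s/o\['grip_width'\].round(4)/o['grip_width']/" h.py; cat >> h.py <<'E'
def diff(a,b):
    a=cv2.imread(a);b=cv2.imread(b); m=(cv2.absdiff(a,b).max(2)>30); ys,xs=np.where(m[50:200,330:410]); print('changed',len(xs))
    g=lambda i:cv2.cvtColor(i,cv2.COLOR_BGR2GRAY)
    p=np.float32([[[366.9,79.3]],[[367,74]],[[375,85]]])
    q,st,e=cv2.calcOpticalFlowPyrLK(g(a),g(b),p,None,winSize=(21,21)); print(q[:,0].round(1).tolist(),st.ravel(),e.ravel().round(1))
E
python3 - <<'E'
from h import *
lean('7'); diff('pics/s6.png','pics/s7.png')
E
```

```text
12.2333 lever -0.2195 0.45577896854073774 [ 0.24  0.45 -8.61]
changed 554
[[370.29998779296875, 76.0], [370.5, 71.0], [374.5, 83.19999694824219]] [1 1 1] [ 7.2  6.3 12.6]
```

Emit:
{"fn": "play_rows", "kwargs": {"rows": "0 0 0 0 0 0;0 0 0 0 0 0;0 0 0 0 0 0;0 0 0 0 0 0;0 0 0 0 0 0", "force": 16}}

```text
time: 12.75
tool_pos: [0.4608, 0.2093, 0.2837]
tcp_rot: [0.77, -0.28, -0.539, -0.195]
ft_force: [0.1, -0.5, -8.8]
grip_width: 0.462
gripper_force: 16.0
```

```bash
python3 - <<'E'
from h import *
lean('8'); diff('pics/s6.png','pics/s8.png')
E
```

```text
12.75 lever -0.2008 0.46182434455157095 [ 0.11 -0.49 -8.81]
changed 857
[[364.6000061035156, 74.80000305175781], [376.3999938964844, 68.0], [376.6000061035156, 78.30000305175781]] [1 1 1] [26.7  9.5 17.8]
```

Emit:
{"fn": "play_rows", "kwargs": {"rows": "0 0 0 0 0 0;0 0 0 0 0 0;0 0 0 0 0 0;0 0 0 0 0 0;0 0 0 0 0 0", "force": 12}}

```text
time: 13.27
tool_pos: [0.4609, 0.2093, 0.2837]
tcp_rot: [0.77, -0.28, -0.539, -0.195]
ft_force: [-0.4, -0.4, -7.7]
grip_width: 0.462
gripper_force: 12.0
```

```bash
python3 - <<'E'
from h import *
lean('9'); diff('pics/s8.png','pics/s9.png')
s=cv2.imread('pics/s9.png');t=cv2.imread('pics/t9.png')
f=lambda i:cv2.resize(i,(400,400),interpolation=cv2.INTER_CUBIC)
cv2.imwrite('pics/c9.png',np.hstack([f(s[50:150,310:410]),f(t[160:260,120:220])]))
o=monitor.observe(); Q=R.from_quat(o['tcp_rot']); G=o['tool_pos']-.019*Q.apply([0,0,1]);Y=Q.apply([0,1,0]);print(G)
for l in(-15,-10,-5,0,5):
    u=R.from_rotvec(np.radians(l)*Y).apply([0,0,.075]); print(l,((pix('scene',G+u)-[310,50])*4).round(),(pix('top',G+u)-[120,160])*4+[400,0])
E
```

```text
13.2667 lever -0.234 0.4624952117961379 [-0.41 -0.37 -7.68]
changed 23
[[367.29998779296875, 79.19999694824219], [367.3999938964844, 73.69999694824219], [375.3999938964844, 84.69999694824219]] [1 1 1] [2.9 3.3 3.6]
[0.47455948 0.19786499 0.29015619]
-15 [241.  86.] [592.51599696 123.15484694]
-10 [253.  78.] [584.29660198 131.33909441]
-5 [265.  71.] [576.10019696 139.87103946]
0 [276.  64.] [568.00436989 148.67218937]
5 [287.  59.] [560.08632361 157.66023444]
```

View pics/c9.png

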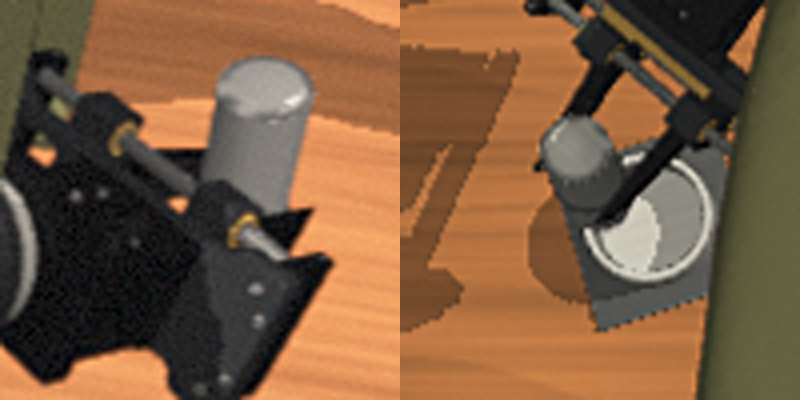

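Now the tube hangs nearly upright: top face centre at scene (376,72), top (164.5,197). I fit lean and length above the grip.

```bash
python3 - <<'E'
from h import *
from scipy.optimize import least_squares
o=monitor.observe(); Q=R.from_quat(o['tcp_rot']); G=o['tool_pos']-.019*Q.apply([0,0,1]);Y=Q.apply([0,1,0])
for n,ms in (('now',{'scene':(310+264/4-.4,50+88/4-.4),'top':(120+178/4-.4,160+148/4-.4)}),):
    f=lambda d: np.concatenate([pix(c,G+d)-ms[c] for c in ms])
    s=least_squares(f,[0,0,.075]).x; X=np.cross(Y,[0,0,1])
    print(s,np.linalg.norm(s),'lean about Y',np.degrees(np.arctan2(s@X,s[2])),'sideways',np.degrees(np.arctan2(s@Y,s[2])),f(s))
C=np.array([.4755,.1985]);print('G-C',G[:2]-C,'tool z',Q.apply([0,0,1]))
# cup rim via hough in both cams
for c,roi in(('top',(170,250,150,215)),('scene',(150,225,310,380))):
    g=cv2.imread('pics/'+c[0]+('0.png'));m=cv2.inRange(cv2.cvtColor(g,cv2.COLOR_BGR2HSV),(0,0,110),(180,60,255));k=np.zeros_like(m);k[roi[0]:roi[1],roi[2]:roi[3]]=m[roi[0]:roi[1],roi[2]:roi[3]]
    cs,_=cv2.findContours(k,cv2.RETR_EXTERNAL,cv2.CHAIN_APPROX_NONE);b=max(cs,key=cv2.contourArea);e=cv2.minAreaRect(b);print(c,e,ray(c,e[0],.056))
E
```

```text
[ 0.00286848 -0.00295672  0.06542313] 0.06555269385478071 lean about Y -3.5835626688167856 sideways 0.4580451621007135 [0.0679922  0.00483524 0.09204788 0.00069603]
G-C [-0.00094052 -0.00063501] tool z [-0.7210433   0.60238302 -0.34239051]
top ((181.25001525878906, 213.75001525878906), (31.11269760131836, 31.819805145263672), 45.0) [0.47521691 0.19916316 0.056     ]
scene ((343.07696533203125, 186.61537170410156), (43.53778076171875, 44.714481353759766), 11.309932708740234) [0.49585391 0.19691273 0.056     ]
```

Lean is now about 3.6°, within the self-righting range; the bottom tip sits about 80 mm below the grip and G is 1 mm from the cup axis. Lowering straight down.

Emit:
{"fn": "play_rows", "kwargs": {"rows": "5 0 2 0 0 0;15 0 5.5 0 0 0;28 0 10 0 0 0;41 0 15 0 0 0;54 0 19.5 0 0 0;67 0 24.5 0 0 0;80 0 29 0 0 0;88 0 32 0 0 0", "force": 20}}

```text
time: 14.03
tool_pos: [0.4602, 0.2092, 0.1874]
tcp_rot: [0.769, -0.28, -0.54, -0.195]
ft_force: [-0.7, -0.8, -8.4]
grip_width: 0.457
gripper_force: 20.0
```

Emit:
{"fn": "play_rows", "kwargs": {"rows": "9 0 3.3 0 0 0;20 0 7.3 0 0 0;31 0 11.3 0 0 0;42 0 15.3 0 0 0;53 0 19.3 0 0 0;63 0 23 0 0 0;70 0 25.5 0 0 0;75 0 27.3 0 0 0"}}

```text
time: 14.7
tool_pos: [0.4605, 0.2091, 0.109]
tcp_rot: [0.77, -0.28, -0.54, -0.195]
ft_force: [-0.3, 0.3, -9.5]
grip_width: 0.458
gripper_force: 20.0
```

```bash
python3 - <<'E'
from h import *
lean('10');o=monitor.observe(); Q=R.from_quat(o['tcp_rot']); G=o['tool_pos']-.019*Q.apply([0,0,1]);print(G,o['qpos'])
P=np.array([.4757,.1985]); go(np.r_[P,.102]+.019*Q.apply([0,0,1]),Q);go(np.r_[P,.094]+.019*Q.apply([0,0,1]),Q)
E
```

```text
14.7 lever -0.1831 0.4580738621963206 [-0.27  0.28 -9.48]
[0.47411154 0.19761219 0.1157617 ] [-0.0306364   0.49380066  1.74399209  0.6743113   1.94992621  2.12260466]
[13.2 -1.7  4.1] [0. 0. 0.]
[20.7 -1.8  6.8] [0. 0. 0.]
```

Emit:
{"fn": "play_rows", "kwargs": {"rows": "3 -1 1 0 0 0;6 -1.5 2 0 0 0;9 -1.7 3 0 0 0;11 -1.7 3.5 0 0 0;13 -1.7 4 0 0 0;13 -1.7 4 0 0 0"}}

```text
time: 15.3
tool_pos: [0.4623, 0.2099, 0.0962]
tcp_rot: [0.77, -0.28, -0.539, -0.195]
ft_force: [-0.0, -0.1, -7.8]
grip_width: 0.458
gripper_force: 20.0
```

Emit:
{"fn": "play_rows", "kwargs": {"rows": "1 0 0.4 0 0 0;2 0 0.7 0 0 0;3 0 1.1 0 0 0;4 0 1.5 0 0 0;4 0 1.5 0 0 0"}}

```text
time: 15.72
tool_pos: [0.4623, 0.21, 0.0921]
tcp_rot: [0.77, -0.28, -0.539, -0.195]
ft_force: [0.1, -0.6, -8.0]
grip_width: 0.459
gripper_force: 20.0
```

Emit:
{"fn": "play_rows", "kwargs": {"rows": "0.5 0 0.2 0 0 0;1 0 0.4 0 0 0;1.5 0 0.6 0 0 0;2 0 0.7 0 0 0;2 0 0.7 0 0 0"}}

```text
time: 16.13
tool_pos: [0.4624, 0.2099, 0.0902]
tcp_rot: [0.77, -0.28, -0.539, -0.195]
ft_force: [0.7, -0.0, -7.8]
grip_width: 0.46
gripper_force: 20.0
```

Emit:
{"fn": "play_rows", "kwargs": {"rows": "0.5 0 0.2 0 0 0;1 0 0.4 0 0 0;1.5 0 0.6 0 0 0;2 0 0.7 0 0 0;2 0 0.7 0 0 0"}}

```text
time: 16.55
tool_pos: [0.4625, 0.2099, 0.0889]
tcp_rot: [0.77, -0.28, -0.54, -0.195]
ft_force: [-0.5, -0.0, -4.1]
grip_width: 0.462
gripper_force: 20.0
```

Emit:
{"fn": "play_rows", "kwargs": {"rows": "0.5 0 0.2 0 0 0;1 0 0.4 0 0 0;1.5 0 0.6 0 0 0;1.5 0 0.6 0 0 0"}}

```text
time: 16.88
tool_pos: [0.4626, 0.2099, 0.0886]
tcp_rot: [0.769, -0.279, -0.54, -0.196]
ft_force: [-0.2, -1.5, 5.7]
grip_width: 0.457
gripper_force: 20.0
```

Emit:
{"fn": "play_rows", "kwargs": {"rows": "0.5 0 0.2 0 0 0;1 0 0.4 0 0 0;1.5 0 0.6 0 0 0;1.5 0 0.6 0 0 0"}}

```text
time: 17.22
tool_pos: [0.4628, 0.2099, 0.0886]
tcp_rot: [0.769, -0.278, -0.541, -0.196]
ft_force: [-1.6, -2.0, 10.1]
grip_width: 0.459
gripper_force: 20.0
```

Contact at TCP z≈0.089. I relieve the push, ease the grip so the tube rights itself on its dome, and check the lean by template matching.

Emit:
{"fn": "play_rows", "kwargs": {"rows": "-0.7 0 -0.3 0 0 0;-1.5 0 -0.6 0 0 0;-2 0 -0.7 0 0 0;-2.2 0 -0.8 0 0 0;-2.2 0 -0.8 0 0 0"}}

```text
time: 17.63
tool_pos: [0.4626, 0.2101, 0.0886]
tcp_rot: [0.77, -0.279, -0.54, -0.196]
ft_force: [-0.6, -1.8, 6.5]
grip_width: 0.455
gripper_force: 20.0
```

Emit:
{"fn": "play_rows", "kwargs": {"rows": "0 0 0 0 0 0;0 0 0 0 0 0;0 0 0 0 0 0;0 0 0 0 0 0;0 0 0 0 0 0;0 0 0 0 0 0", "force": 7}}

```text
time: 18.13
tool_pos: [0.4629, 0.2104, 0.0881]
tcp_rot: [0.77, -0.28, -0.539, -0.196]
ft_force: [0.3, 0.8, 4.6]
grip_width: 0.471
gripper_force: 7.0
```

```bash
python3 - <<'E'
from h import *
from scipy.optimize import least_squares
lean('11');o=monitor.observe(); Q=R.from_quat(o['tcp_rot']); G=o['tool_pos']-.019*Q.apply([0,0,1]);Y=Q.apply([0,1,0]);X=np.cross(Y,[0,0,1])
ms={}
for c,u,hw in (('scene',(375.6,71.6),(15,12)),('top',(164.1,196.6),(12,11))):
    a=cv2.imread(f'pics/{c[0]}9.png');b=cv2.imread(f'pics/{c[0]}11.png'); x,y=int(round(u[0])),int(round(u[1]))
    T=a[y-hw[1]:y+hw[1]+1,x-hw[0]:x+hw[0]+1]; g=pix(c,G+[0,0,.067]); x0,y0=int(g[0])-40,int(g[1])-40
    best=max(((*cv2.minMaxLoc(cv2.matchTemplate(b[y0:y0+80,x0:x0+80],cv2.resize(T,None,fx=k,fy=k),cv2.TM_CCOEFF_NORMED))[1::2],k) for k in (.8,.85,.9,.95,1)),key=lambda r:r[0])
    v,l,k=best; ms[c]=np.array(l)+[x0,y0]+np.array(hw)*k+np.array(u)*0+k*(np.array(u)-[x,y]); print(c,v,k,ms[c],g)
f=lambda d: np.concatenate([pix(c,G+d)-ms[c] for c in ms])
s=least_squares(f,[0,0,.07]).x; print(G,s,np.degrees(np.arctan2(s@X,s[2])),np.degrees(np.arctan2(s@Y,s[2])),f(s).round(1))
E
```

```text
18.1333 lever -0.1048 0.4707138631463709 [0.28 0.81 4.56]
scene 0.6099103093147278 0.8 [352.68 150.28] [354.53883196 149.03012975]
top 0.5720078945159912 0.8 [176.68 207.48] [175.8091756  208.55847135]
[0.47652235 0.19895338 0.09457311] [ 0.00315295 -0.00278706  0.06571184] -3.6628881992784694 0.06194338138699459 [ 0.2  0.   0.3 -0. ]
```

Lean is still −3.7°, well within the self-righting range. Releasing gently.

Emit:
{"fn": "play_rows", "kwargs": {"rows": "-0.5 0 -0.2 0 0 0;-1 0 -0.4 0 0 0;-1 0 -0.4 0 0 0;-1 0 -0.4 0 0 0;-1 0 -0.4 0 0 0;-1 0 -0.4 0 0 0", "force": 3}}

```text
time: 18.73
tool_pos: [0.4624, 0.21, 0.088]
tcp_rot: [0.77, -0.28, -0.539, -0.195]
ft_force: [0.0, 0.9, 0.3]
grip_width: 0.472
gripper_force: 3.0
```

Emit:
{"fn": "play_rows", "kwargs": {"rows": "0 0 0 0 0 0;0 0 0 0 0 0;0 0 0 0 0 0;0 0 0 0 0 0;0 0 0 0 0 0;0 0 0 0 0 0;0 0 0 0 0 0;0 0 0 0 0 0", "claw": -0.2}}

```text
time: 19.4
tool_pos: [0.4623, 0.2099, 0.0883]
tcp_rot: [0.77, -0.28, -0.539, -0.195]
ft_force: [0.6, 0.7, -0.6]
grip_width: 0.604
gripper_force: 0.0
```

Emit:
{"fn": "play_rows", "kwargs": {"rows": "0 0 0 0 0 0;0 0 0 0 0 0;0 0 0 0 0 0;0 0 0 0 0 0;0 0 0 0 0 0;0 0 0 0 0 0;0 0 0 0 0 0;0 0 0 0 0 0", "claw": -1}}

```text
time: 20.07
tool_pos: [0.4623, 0.21, 0.0883]
tcp_rot: [0.77, -0.28, -0.539, -0.195]
ft_force: [0.5, 0.2, -0.6]
grip_width: 0.993
gripper_force: 0.0
```

```bash
python3 - <<'E'
from h import *
lean('12')
print(spots('scene','tube_mid'),spots('top','tube_mid'))
print(pix('scene',[.4755,.1985,.16]),pix('top',[.4755,.1985,.16]))
E
```

```text
20.0667 lever -0.6983 0.99342206034391 [ 0.46  0.17 -0.64]
[(0.87, array([ 0.346, -0.295,  0.037]), array([164., 109.])), (0.7, array([0.481, 0.211, 0.131]), array([357., 161.])), (0.68, array([ 0.356, -0.126,  0.032]), array([224., 125.]))] [(0.87, array([0.463, 0.2  , 0.164]), array([175., 213.])), (0.57, array([ 0.349, -0.126,  0.026]), array([290., 257.])), (0.56, array([ 0.328, -0.298,  0.04 ]), array([348., 265.]))]
[354.21635983 149.13985318] [176.05386644 209.01149117]
```

The tube stands in the cup and the pads are free. Backing out along the fingers.

Emit:
{"fn": "play_rows", "kwargs": {"rows": "0 0 -5 0 0 0;0 0 -15 0 0 0;0 0 -27 0 0 0;0 0 -40 0 0 0;0 0 -55 0 0 0;0 0 -70 0 0 0;0 0 -85 0 0 0;0 0 -95 0 0 0"}}

```text
time: 20.93
tool_pos: [0.533, 0.1511, 0.1219]
tcp_rot: [0.77, -0.28, -0.538, -0.196]
ft_force: [0.1, -0.2, -0.2]
grip_width: 0.997
gripper_force: 0.0
```

Emit:
{"fn": "play_rows", "kwargs": {"rows": "-10 0 -15 0 0 0;-30 0 -30 0 0 0;-55 0 -45 0 0 0;-80 0 -50 0 0 0;-105 0 -50 0 0 0;-120 0 -50 0 0 0;-120 0 -50 0 0 0;-120 0 -50 0 0 0"}}

```text
time: 21.6
tool_pos: [0.5357, 0.1489, 0.2509]
tcp_rot: [0.77, -0.28, -0.538, -0.195]
ft_force: [-1.0, -0.7, -0.8]
grip_width: 1.001
gripper_force: 0.0
```

```bash
python3 - <<'E'
from h import *
lean('13'); o=monitor.observe(); print(o['tool_pos'])
print(spots('scene','tube_mid'),spots('top','tube_mid'))
for l in ['hammer','block','tin']:
  for c in ['scene','top']: print(l,c,spots(c,l,1))
# tube silhouette column profile in both views (grey vs wood), around cup
for c,(x0,x1,ys) in (('scene',(320,400,range(138,175,6))),('top',(140,215,range(198,224,4)))):
  h=cv2.cvtColor(cv2.imread(f'pics/{c[0]}13.png'),cv2.COLOR_BGR2HSV)
  for y in ys:
    xs=np.where(h[y,x0:x1,1]<60)[0]+x0; print(c,y,(xs.min(),xs.max(),len(xs)) if len(xs) else None)
for z in (.164,.13,.09,.06): print(z,pix('scene',[.4755,.1985,z]).round(1))
E
```

```text
21.6 lever -0.626 1.001309803326438 [-1.04 -0.66 -0.78]
[0.53511196 0.1489581  0.24911429]
[(0.61, array([0.486, 0.21 , 0.107]), array([354., 170.])), (0.57, array([ 0.357, -0.3  ,  0.036]), array([161., 112.]))] [(0.83, array([0.466, 0.202, 0.163]), array([174., 212.])), (0.73, array([ 0.348, -0.125,  0.026]), array([290., 258.])), (0.57, array([ 0.329, -0.296,  0.039]), array([348., 265.])), (0.38, array([0.477, 0.19 , 0.005]), array([187., 215.]))]
hammer scene [(0.68, array([0.719, 0.048, 0.02 ]), array([254., 267.]))]
hammer top []
block scene [(0.95, array([ 0.745, -0.299,  0.045]), array([ 89., 234.]))]
block top [(0.96, array([ 0.723, -0.298,  0.047]), array([344., 136.]))]
tin scene [(0.88, array([0.711, 0.342, 0.081]), array([410., 286.]))]
tin top [(0.98, array([0.692, 0.34 , 0.086]), array([135., 140.]))]
scene 138 None
scene 144 (np.int64(320), np.int64(367), 19)
scene 150 (np.int64(321), np.int64(368), 34)
scene 156 (np.int64(320), np.int64(366), 41)
scene 162 (np.int64(320), np.int64(363), 37)
scene 168 (np.int64(320), np.int64(362), 42)
scene 174 (np.int64(320), np.int64(362), 39)
top 198 (np.int64(173), np.int64(199), 27)
top 202 (np.int64(161), np.int64(201), 41)
top 206 (np.int64(159), np.int64(202), 44)
top 210 (np.int64(160), np.int64(203), 44)
top 214 (np.int64(161), np.int64(205), 45)
top 218 (np.int64(163), np.int64(206), 44)
top 222 (np.int64(164), np.int64(207), 44)
0.164 [354.6 147.8]
0.13 [351.3 158.6]
0.09 [347.7 170.4]
0.06 [345.2 178.7]
```

Tube edges track the vertical axis (about 14 px from it at every row) with its top at z≈0.163, and the hammer, block and tin have not moved. Handing in.

```bash
python3 -c "
from rig import workorder; print(workorder.job_done())"
```

```text
the job is handed in; nothing more can be done
None
```

The tube stands upright in the cup with its heavy end down (the +y end, which dipped when I lifted it by the bead). The gripper is clear, the hammer, block and tin show no movement in the last camera check, and I handed the job in at about 22 s.

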